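Hold a lifting lug in its slot for tacking

ROBOT

A 7-joint arm with a two-finger parallel gripper is mounted at the origin on the work surface. World frame = base frame: x ahead of the robot, y to its left, z up, the work surface at z = 0. Lengths are in m, angles in rad, forces in N, time in s.
With the tool pointing down it reaches from about 0.4 to 0.85 m from the base axis. Payload 4.5 kg.
Tool frame: the origin (TCP) lies on the centre line of the jaws, within the pads' length; the fingertips stand r.tips_ahead ahead of it and the grasp point (between the pads) is the TCP (r.tips_ahead is the distance from the TCP to the fingertips, in m); z points along the fingers, y is the direction in which the jaws open and shut (so a half turn about z gives the same grasp; the last joint's range is limited). The gripper opens to 88 mm and grips with 3 to 60 N. Pads are 18 mm wide; open, the fingers measure 123 mm over their backs; the gripper's body (75 mm by 187 mm) begins 45 mm behind the grasp point.
Start: joints at [1.209, 0.689, -0.195, 1.565, 0.157, 0.902, -0.215], TCP at [0.241, -0.577, 0.224] pointing down, gripper open.
Joint ranges: [-3.01, 3.01], [-0.46, 2.08], [-1.47, 1.51], [0.13, 2.56], [-1, 4.14], [0.04, 2.09], [-2.66, 2.66]. Speed limits (rad/s): [2.57, 2.57, 3.14, 3.14, 3.14, 3.14, 3.14].

INTERFACE

Orientations are given as a unit quaternion [x, y, z, w].
In Python, from plant import r gives the robot as it stands.
- The arm moves only by the shell command python3 -m inch 'ROWS' [FORCE]. ROWS is JSON, a list of rows, each a list of 5 numbers: the shift along the world's x, y, z in units of 25 mm (1.0 is 25 mm), then the turn about the world's z in units of 6 degrees (1.0 is 6 degrees), then the finger opening in mm, from 0 to 88.1. A call has 1 to 5 rows; each row shifts and turns the commanded pose from where the row before left it; what a row does not reach is not made up. A row lasts 1/10 s, in which the tool goes at most 50 mm and 8.59 degrees, less where a joint would pass 70% of its speed; a pose out of reach is approached as far as the arm can. A call is refused whole if a number of a shift passes 1 or a number of a turn 1, either way. A call with a gripper value outside its range is refused whole. The fingers move at their own pace and stop on an object; FORCE is the grip in N (left out, the last holds). Time passes only in rows, so rows that do not move let the fingers close. It gives the time, the measured TCP pose, the force and the opening at its end, in the units of the state.
- r.get_state(): the state, without advancing time (a new reading comes with each control period).
- r.snapshot(name): name is "side" or "top"; returns a dict with "pixels" (384x512x3 uint8, red, green, blue), "range_z" (384x512 float32, m along the optical axis (not along the pixel's ray), 0 where there is no reading), "K" (3x3 intrinsics, pixels), "position" and "attitude" of the camera in the world. Camera axes: x right, y up, looking along -z (the intrinsics and any distortion apply to the point x, -y, -z); pixel columns grow to the right and rows downward; lengths in m; the calibration is good to about 2 mm. A picture is of the moment at which its call begins.
- r.finish_job(): hands the job in, once; it reports no verdict.
The state is a dict: "clock": time; "q": joint angles; "qd": joint speeds; "joint_torque": joint torques, N m; "tool_pos": TCP position; "eef_rot": TCP orientation; "contact_force": force on the tool from outside, world axes, zero at the start; "moment": the same for the moment, N m; "opening": opening from 0.0 (shut) to 1.0 (fully open).
Only numpy, scipy, OpenCV 4.12 (cv2) and the standard library are available. Lean on these libraries where they do the work, as an engineer would, in place of code of your own. Each camera call takes 0.05 s, during which the arm holds its last target. There are 200 camera calls.

TASK

Clear the yellow slot gauge out of the raised plate and hang it by its handle on the orange hook. Then take the copper-coloured lifting lug out of its blue holder and pass it upright, foot first, down through the slot in the plate, and finish still holding it there for the welder: its foot well out below the plate but clear of the table, not jammed against the plate, your grip kept on. Leave the tin, the bracket and the magnet where they are.

Things in the scene. Friction and masses are not known exactly. Their poses are not given: they have to be found in the camera images.
- slot (a point): Centre of the slot's mouth in the plate's top face, 70 mm above the table. The slot goes straight through the 10 mm plate (underside 60 mm above the table) and is 12 mm along its own x, 44 mm along its own y; z up. A white chalk rectangle, 35 x 67 mm over its lines, surrounds it. Below it is free space down to the table.
- workpiece: Fixed dark steel plate 180 x 180 x 10 mm on two 60 mm high rails that run along x under its two y edges; origin on the table right below the slot, axes as slot. Two red strap clamps at its +x corners rise 16 mm above the plate, 57 mm or more off the slot in y and 50 mm or more in x.
- gauge_center (a point): Centre, half-way up, of the loose yellow slot gauge, 100 mm tall, about 0.26 kg, z up along it. It starts standing in the slot. Its stirrup handle can be pinched from above across its 50 mm width (along its y), near the top, which leaves the window free between the fingers.
- gauge: The gauge; origin at its foot, 50 mm below gauge_center. From the foot: blade 6 x 36 mm (x, y), 28 mm long, loose in the slot; shoulder 26 x 56 mm, 12 mm high, resting on the plate; rigid handle 60 mm high, 50 mm wide (y), 14 mm deep (x): two legs 8 mm thick and a top bar 10 mm high. The window under the bar, 34 mm wide, 50 mm high, is open along x.
- gauge_bar (a point): Centre of the top bar of the gauge's handle, 45 mm above gauge_center; the bar's underside is 5 mm below this point, the gauge's top 5 mm above. Axes as the gauge.
- hook (a point): Top of the orange hook's level rod, where the bar should hang, 184 mm above the table. The rod, 8 mm thick, runs along this point's x from the turned-up tip (x = -30 to -40 mm, rising 16 mm above the rod's top, pointing to -x) to the post's face (x = +60 mm). A bar hanging on the rod has its centre 5 mm above this point. z up.
- stand: The fixed hook stand; origin on the table, 184 mm below the point hook, same axes. Blue post 20 mm square, 190 mm tall, x from +60 to +80 mm; base plate 130 x 90 mm, 12 mm high, x from -35 to +95 mm.
- lug_center (a point): Centre, half-way up, of the loose lifting lug: a copper-coloured flat bar 120 mm tall, 40 mm wide (its y), 8 mm thick (its x), about 0.28 kg, with a round top and a dark eye hole near the top. z up along it. It starts upright in the holder, this point 66 mm above the table.
- lug: The lug; origin at its foot, 60 mm below lug_center. The last 3 mm at the foot are stepped in by 1 mm in thickness and 2 mm in width on each side. Its round top has a radius of 20 mm.
- holder: Blue lug holder, fixed: block 70 x 90 mm (x, y), top 40 mm above the table, on a 90 x 110 mm base plate 6 mm thick; in its 12 x 44 mm pocket the lug stands on a floor 6 mm above the table. Origin on the table under the pocket's centre, z up.
- tin_center (a point): Bystander: green-labelled tin, 80 mm across, 60 mm tall; its centre. Leave it alone.
- bracket: Bystander: dark steel U bracket, 70 x 70 mm, 80 mm tall; origin under its centre. Leave it alone.
- magnet: Bystander: flat orange welding magnet, a 70 mm triangle 16 mm thick lying flat; origin under it. Leave it alone.

How it is judged:
On the way, in this order (a step that is already met when the one before it is completed fails the run):
1. the gauge hangs by its handle on the hook, let go (x of gauge_bar in the frame of hook between -0.032 and 0.06 m and y of gauge_bar in the frame of hook between -0.025 and 0.025 m and z of gauge_bar in the frame of hook between -0.002 and 0.016 m and angle between gauge_center's own z axis and vertical below 0.4 rad and contact force between gauge and stand above 0.5 N and contact force between each of the arm, the fingers, lug and gauge below 0.1 N), for 0.2 s.
2. the lug is held in the gripper, upright, with its foot through the slot (x of lug_center in the frame of slot between -0.008 and 0.008 m and y of lug_center in the frame of slot between -0.008 and 0.008 m and z of lug_center in the frame of slot below 0.043 m and height (world z) of lug_center above 0.066 m and angle between lug_center's own z axis and vertical below 0.12 rad and angle between the x axis of lug_center and the x axis of slot, either way round below 0.2 rad and contact force between the fingers and lug above 2 N), for 0.2 s.
At the end, for the whole second after the job is handed in: Gauge hangs by its bar on the rod, untouched, leaning under 0.4 rad, nearly still. Lug gripped (over 2 N), still, upright within 0.12 rad, yaw within 0.2 rad and centre within 8 mm of the slot; foot 7 mm or more below the plate, 6 mm or more above the table; under 10 N on the plate (all of step 1 and all of step 2 and linear speed of lug below 0.02 m/s and contact force between lug and workpiece below 10 N and linear speed of gauge below 0.08 m/s); the arm keeps its last pose, push and grip.
It fails at once if the tin is moved by more than 25 mm (distance of tin_center from where it was at the start of the episode above 0.025 m).
It fails at once if the bracket is moved by more than 25 mm (distance of bracket from where it was at the start of the episode above 0.025 m).
It fails at once if the magnet is moved by more than 25 mm (distance of magnet from where it was at the start of the episode above 0.025 m).
It also fails if it takes over 58 s, if anything falls off the work surface, if the arm or the gripper's body presses on something with over 40 N, if the wrist force passes 120 N, or if a joint passes its speed limit or range.

## Working session

There is one attempt and no reset: what is moved stays moved. The work goes in short steps, Python scripts to look and compute and a shell command to move; the robot and the scene stay as the last step left them, time stands still between calls to the robot, and variables do not carry over. Pictures are saved under pics/ and viewed, about 8 in all and at most 12, crops included, and the job is handed in when it is done.

```bash
ls; mkdir -p pics
cat > h.py <<'E'
import numpy as np, cv2
from scipy.spatial.transform import Rotation as R
from plant import r
def snap(n):
    s=r.snapshot(n); s['hsv']=cv2.cvtColor(s['pixels'],cv2.COLOR_RGB2HSV); return s
def att(s):
    a=np.array(s['attitude']); return a if a.shape==(3,3) else R.from_quat(a).as_matrix()
def cloud(s):
    K=s['K'];z=s['range_z'];v,u=np.mgrid[:z.shape[0],:z.shape[1]]
    p=np.stack([(u-K[0,2])/K[0,0]*z,-(v-K[1,2])/K[1,1]*z,-z],-1)
    return p@att(s).T+np.array(s['position'])
def ray(s,u,v,h):
    K=s['K'];d=att(s)@np.array([(u-K[0,2])/K[0,0],-(v-K[1,2])/K[1,1],-1]);p=np.array(s['position'])
    return p+d*(h-p[2])/d[2]
def save(s,f,box=None,k=1):
    im=s['pixels'][...,::-1]
    if box: im=im[box[1]:box[3],box[0]:box[2]]
    cv2.imwrite('pics/'+f,cv2.resize(im,None,fx=k,fy=k,interpolation=cv2.INTER_CUBIC))
E
python3 - <<'E'
from h import *
print(r.get_state(), r.tips_ahead)
for n in('top','side'):
    s=snap(n);print({k:s[k] for k in s if k not in('pixels','range_z','hsv')});save(s,n+'0.png',k=1.5)
E
```

```text
pics
{'clock': 0.0, 'q': array([ 1.20882169,  0.68995496, -0.19453728,  1.56633242,  0.15729449,
        0.90253857, -0.21511643]), 'qd': array([ 4.46537837e-05,  1.11802523e-04,  3.67030570e-04, -1.24095282e-03,
        4.07776635e-04,  2.51983255e-03,  1.78728444e-03]), 'joint_torque': array([-3.76724065e-04, -5.27558291e+01, -1.26694813e+00, -1.53428096e+01,
       -5.26614860e-02,  6.54770178e-03,  1.70013332e-04]), 'tool_pos': array([ 0.24065807, -0.57608728,  0.22293188]), 'eef_rot': array([ 9.80475726e-01,  1.96638004e-01, -2.40849991e-04, -8.88151598e-04]), 'contact_force': array([ 0.63381939,  0.49826005, -0.34298129]), 'moment': array([ 0.03597492, -0.04579528,  0.02405177]), 'opening': 0.9966030836045854} 0.019
{'K': array([[380.33974223,   0.        , 251.05001824],
       [  0.        , 380.33974223, 188.10388134],
       [  0.        ,   0.        ,   1.        ]]), 'position': array([ 0.5461997 , -0.01254728,  1.18326214]), 'attitude': array([-0.03026972,  0.01682553,  0.71763425, -0.69555857])}
{'K': array([[406.92286361,   0.        , 254.653173  ],
       [  0.        , 406.92286361, 190.86713756],
       [  0.        ,   0.        ,   1.        ]]), 'position': array([ 0.44103595, -0.71180984,  0.80341116]), 'attitude': array([ 0.39846235, -0.05130759, -0.09881901,  0.91040106])}
```

View pics/top0.png

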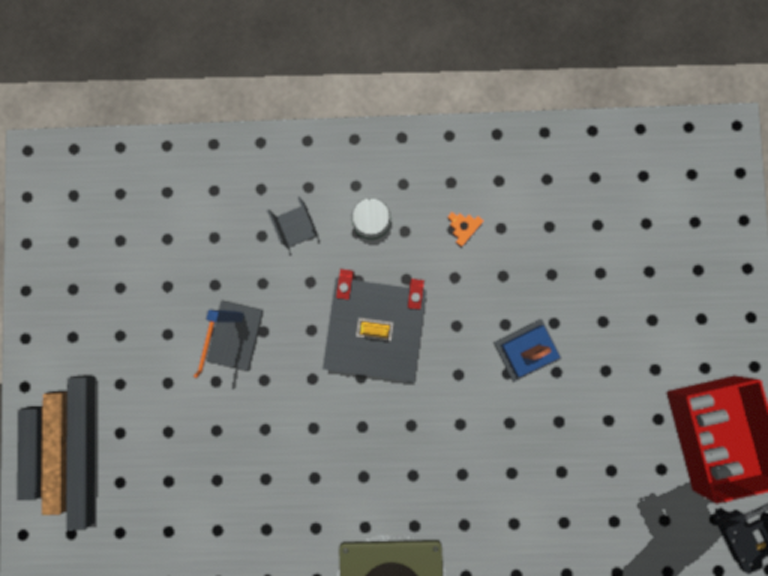

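View pics/side0.png

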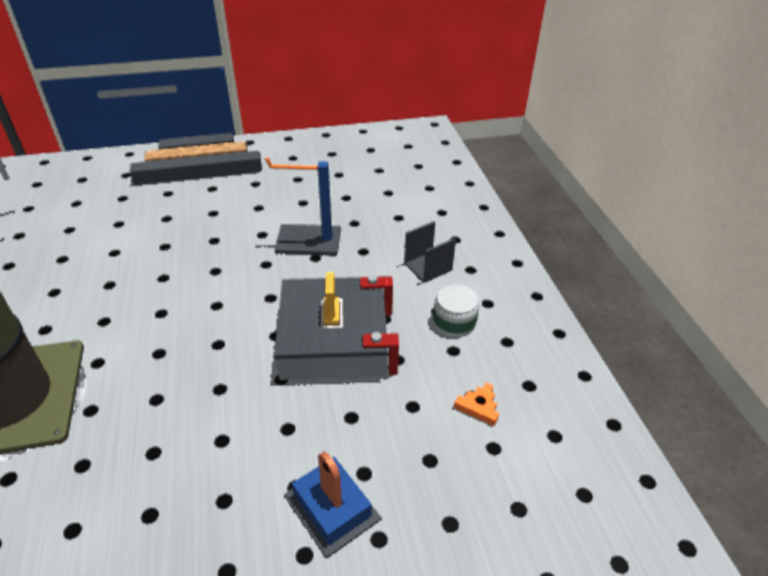

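The top view shows, in view pixels, the gauge at (375,328), the hook rod from (213,315) to (198,375), the lug in its holder at (537,352), and the bystanders along the far side at (294,225), (371,217) and (464,228). The side view confirms the layout, with the gauge's bar running across world y.

```bash
cat > meas.py <<'E'
from h import *
def rect(p,name):
    p=np.float32(p); 
    c,wh,a=cv2.minAreaRect(p*1000); print(name,len(p),np.round(c,1),np.round(wh,1),round(a,1))
def pick(C,H,hl,hh,smin,vmin,z0,z1,box):
    h,s,v=H[...,0],H[...,1],H[...,2]
    return (h>=hl)&(h<=hh)&(s>=smin)&(v>=vmin)&(C[...,2]>z0)&(C[...,2]<z1)&(C[...,0]>box[0])&(C[...,0]<box[1])&(C[...,1]>box[2])&(C[...,1]<box[3])
E
python3 - <<'E'
from meas import *
for n in('top','side'):
    s=snap(n);C=cloud(s);H=s['hsv'];print('==',n)
    for nm,a in {'plate':(0,180,0,0,.062,.078,(.35,.75,-.15,.15)),
     'gaugebar':(18,35,120,80,.125,.16,(.35,.75,-.15,.15)),
     'gaugeall':(18,35,120,80,.07,.16,(.35,.75,-.15,.15)),
     'chalk':(0,180,0,0,.05,.085,(.4,.65,-.08,.08)),
     'rod':(3,17,120,80,.16,.22,(.3,.8,.1,.5)),
     'post':(100,125,100,40,.05,.22,(.3,.8,.1,.5)),
     'lug':(2,17,70,60,.05,.15,(.35,.75,-.5,-.1)),
     'lugtop':(2,17,70,60,.11,.15,(.35,.75,-.5,-.1)),
     'holdertop':(100,125,100,40,.030,.048,(.35,.75,-.5,-.1))}.items():
        m=pick(C,H,*a)
        if nm=='chalk': m&=(H[...,1]<50)&(H[...,2]>130)
        P=C[m]
        if len(P)<3: print(nm,len(P));continue
        rect(P[:,:2],nm); print('   mean',np.round(P.mean(0)*1000,1),'zr',np.round(np.percentile(P[:,2]*1000,[2,98]),0),'px',np.round(np.argwhere(m).mean(0)[::-1],1))
E
```

```text
== top
plate 3584 [586.7  18.5] [328.2 215.4] 3.8
   mean [529.5  14.2  70.3] zr [65. 76.] px [249.7 219.4]
gaugebar 94 [528.3  13.2] [48.3 13.9] 80.2
   mean [528.5  13.3 142. ] zr [139. 146.] px [249.4 220.2]
gaugeall 161 [530.1  15.3] [55.6 24.8] 80.0
   mean [530.5  14.3 116.5] zr [ 71. 146.] px [249.3 219.3]
chalk 84 [559.3  10.1] [151.3  96.1] 79.7
   mean [546.5  13.7  72.5] zr [66. 85.] px [249.7 213.5]
rod 86 [505.7 309.6] [ 6.6 95.7] 75.0
   mean [506.3 309.7 184.7] zr [180. 199.] px [136.5 232.4]
post 50 [565.  294.1] [18.7 15.7] 73.3
   mean [565.  293.5 188.6] zr [178. 193.] px [142.  209.8]
lug 93 [ 476.3 -292.9] [ 6.9 39.1] 23.7
   mean [ 477.  -290.3   97.4] zr [ 51. 128.] px [357.9 234.9]
lugtop 39 [ 476. -292.] [ 6.8 34. ] 24.8
   mean [ 476.2 -290.9  121.4] zr [112. 128.] px [360.3 235.7]
holdertop 570 [ 475.9 -294. ] [69.8 89.5] 24.2
   mean [ 477.  -290.6   40.1] zr [34. 45.] px [352.9 233.8]
== side
plate 3509 [588.9  21.3] [336.9 217.7] 4.3
   mean [529.8   7.3  70.1] zr [64. 77.] px [221.6 211.5]
gaugebar 103 [528.2  13.9] [48.4 12.5] 80.2
   mean [527.3   8.3 139.3] zr [126. 144.] px [219.5 190.6]
gaugeall 272 [528.4  15.4] [59.2 22.9] 80.7
   mean [526.9   3.6 109. ] zr [ 74. 143.] px [220.2 200.8]
chalk 98 [5.521e+02 4.000e-01] [207.2 147.2] 5.3
   mean [543.8   4.   72.7] zr [68. 85.] px [227.6 210.5]
rod 79 [505.  311.8] [10.8 96.6] 73.4
   mean [501.6 311.8 182.6] zr [177. 196.] px [193.1 110.3]
post 246 [562.7 292.7] [19.1 17.7] 62.6
   mean [561.6 289.5 127.8] zr [ 53. 190.] px [216.  128.1]
lug 278 [ 476.7 -293.4] [ 8.6 37.5] 24.8
   mean [ 476.5 -297.7   94.3] zr [ 53. 126.] px [219.7 316.7]
lugtop 101 [ 476.9 -293.5] [ 8.5 34.5] 24.0
   mean [ 477.  -296.1  120.7] zr [111. 127.] px [219.2 308.7]
holdertop 1148 [ 475.6 -291.6] [69.8 92.6] 24.5
   mean [ 475.2 -302.7   39.7] zr [32. 43.] px [220.7 333.7]
```

```bash
python3 -m inch '[[0.2,0.9,0,-0.2,85],[0.3,1,0,-0.2,85],[0.5,1,0,-0.2,85],[0.5,1,0,-0.2,85],[0.5,1,0,-0.2,85]]'
python3 -m inch '[[0.5,1,0,-0.2,85],[0.5,1,0,-0.2,85],[0.5,1,0,-0.2,85],[0.5,1,0,-0.2,85],[0.5,1,0,-0.2,85]]'
python3 -m inch '[[0.5,1,0,-0.2,85],[0.5,1,0,-0.2,85],[0.5,1,0,-0.2,85],[0.5,1,0,-0.2,85],[0.5,1,0,-0.3,85]]'
python3 -m inch '[[0.5,1,0,-0.3,85],[0.5,1,0,-0.3,85],[0.5,1,0,-0.3,85],[0.5,1,0,-0.3,85],[0.5,1,0,-0.3,85]]'
python3 -m inch '[[0.5,1,0,-0.3,85],[0.5,1,0,-0.3,85],[0.5,0.5,0,-0.2,85],[0.3,0.1,0,0,85]]'
```

```text
clock: 0.7
tool_pos: [0.2913, -0.4531, 0.2237]
eef_rot: [0.99, 0.144, 0.0, -0.0]
contact_force: [1.8, -0.4, 0.0]
opening: 0.961
clock: 1.2
tool_pos: [0.3539, -0.3281, 0.2237]
eef_rot: [0.996, 0.093, 0.0, 0.0]
contact_force: [0.0, -1.2, -0.5]
opening: 0.966
clock: 1.7
tool_pos: [0.4164, -0.2031, 0.2238]
eef_rot: [0.999, 0.035, 0.0, 0.0]
contact_force: [-0.2, -0.1, -0.4]
opening: 0.967
clock: 2.2
tool_pos: [0.4789, -0.0781, 0.2237]
eef_rot: [0.999, -0.044, -0.0, 0.0]
contact_force: [1.2, -0.6, -0.6]
opening: 0.966
clock: 2.6
tool_pos: [0.5244, -0.0117, 0.2236]
eef_rot: [0.997, -0.083, 0.0, -0.001]
contact_force: [-0.2, 0.2, 0.4]
opening: 0.963
```

```bash
python3 -m inch '[[0.15,1,0,0,85],[0,0,-0.9,0,85],[0,0,-0.9,0,85],[0,0,-0.9,0,85],[0,0,-0.9,0,85]]'
python3 -m inch '[[0,0,0,0,45],[0,0,0,0,45],[0,0,0,0,45],[0,0,0,0,45],[0,0,0,0,45]]' 30
python3 -m inch '[[0,0,0,0,45],[0,0,0,0,45],[0,0,0.2,0,45],[0,0,0.4,0,45],[0,0,0.6,0,45]]'
```

```text
clock: 3.1
tool_pos: [0.5271, 0.0095, 0.133]
eef_rot: [0.996, -0.085, 0.0, 0.0]
contact_force: [1.3, 0.4, -0.1]
opening: 0.966
clock: 3.6
tool_pos: [0.5278, 0.0108, 0.1346]
eef_rot: [0.996, -0.085, 0.001, -0.0]
contact_force: [-0.4, 0.1, 0.0]
opening: 0.535
clock: 4.1
tool_pos: [0.5268, 0.0108, 0.1642]
eef_rot: [0.996, -0.085, -0.001, 0.0]
contact_force: [0.4, -0.4, -0.0]
opening: 0.509
```

Run:
```python
from h import *
s=snap('side');save(s,'side1.png',(150,90,330,260),4)
```

```text
(no output)
```

View pics/side1.png

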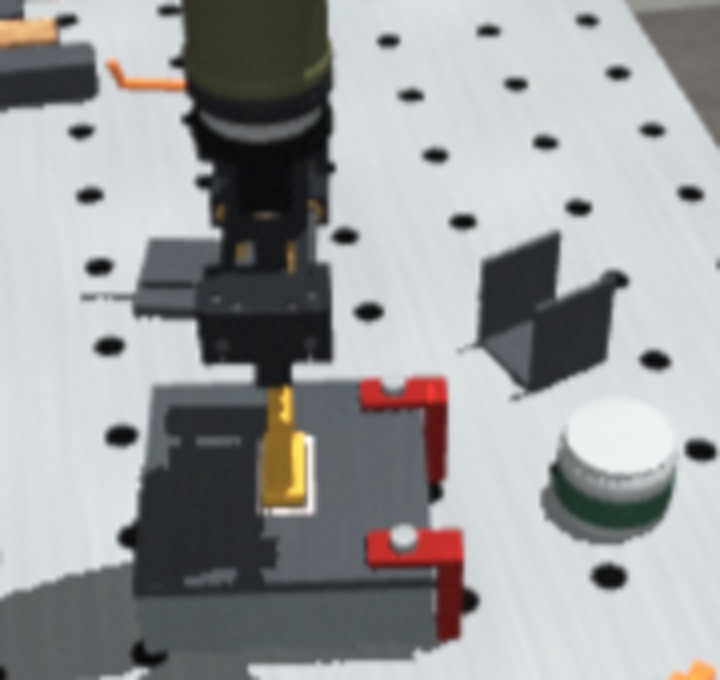

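The picture shows the fingers at (275,375) above or around the gauge, with its shoulder at (285,480) near the chalk. It isn't clear whether the gauge came up, so I'll check with depth.

Run:
```python
from meas import *
print(r.get_state()['tool_pos'],r.get_state()['opening'])
for n in('side','top'):
    s=snap(n);C=cloud(s);H=s['hsv']
    m=pick(C,H,18,35,120,60,.06,.25,(.45,.6,-.06,.08));P=C[m]*1000
    print(len(P),np.percentile(P,[1,50,99],axis=0).round(0)); rect(P[:,:2]/1000,n)
```

```text
[0.52860455 0.01074954 0.16667687] 0.5078960280204705
255 [[514. -14.  73.]
 [526.  -6.  99.]
 [542.  40. 144.]]
side 255 [528.5  15.5] [83.6 23. ] 80.8Traceback (most recent call last):
  File "<stdin>", line 6, in <module>
    return _quantile_unchecked(
        a, q, axis, out, overwrite_input, method, keepdims, weights)
    return _ureduce(a,
                    func=_quantile_ureduce_func,
    ...<5 lines>...
                    overwrite_input=overwrite_input,
                    method=method)
    r = func(a, **kwargs)
    result = _quantile(arr,
                       quantiles=q,
    ...<2 lines>...
                       out=out,
                       weights=wgt)
    slices_having_nans = np.isnan(arr[-1, ...])
                                  ~~~^^^^^^^^^
IndexError: index -1 is out of bounds for axis 0 with size 0
```

The gauge wasn't lifted: its yellow points still run from z 73 to 144 mm. The opening command of 45 was evidently not tight, so I'll open, go back down and close further.

```bash
python3 -m inch '[[0,0.1,0,0,85],[0,0,0,0,85],[0,0,0,0,85],[0,0,0,0,85],[0,0,0,0,85]]' 30
python3 -m inch '[[0,0,-0.5,0,85],[0,0,-0.5,0,85],[0,0,-0.4,0,85],[0,0,0,0,85],[0,0,0,0,20]]'
python3 -m inch '[[0,0,0,0,20],[0,0,0,0,20],[0,0,0,0,20],[0,0,0,0,20],[0,0,0,0,20]]'
python3 -m inch '[[0,0,0,0,20],[0,0,0,0,20],[0,0,0,0,20],[0,0,0,0,20],[0,0,0,0,20]]'
```

```text
clock: 4.75
tool_pos: [0.5271, 0.0132, 0.1635]
eef_rot: [0.996, -0.085, -0.0, 0.0]
contact_force: [-0.3, 0.6, -0.5]
opening: 0.942
clock: 5.25
tool_pos: [0.5272, 0.0133, 0.1287]
eef_rot: [0.996, -0.085, -0.0, 0.0]
contact_force: [-0.1, 0.7, -0.2]
opening: 0.898
clock: 5.75
tool_pos: [0.5273, 0.0133, 0.1288]
eef_rot: [0.996, -0.085, 0.0, 0.0]
contact_force: [0.7, 0.1, 0.7]
opening: 0.443
clock: 6.25
tool_pos: [0.5273, 0.0133, 0.1287]
eef_rot: [0.996, -0.085, -0.0, 0.0]
contact_force: [0.1, -0.5, 0.3]
opening: 0.228
```

Run:
```python
from h import *
st=r.get_state();print(R.from_quat(st['eef_rot']).as_matrix().round(3),st['tool_pos'],st['opening'])
s=snap('side');save(s,'side2.png',(170,120,290,210),6)
```

```text
[[ 0.986 -0.169 -0.   ]
 [-0.169 -0.986 -0.   ]
 [-0.     0.    -1.   ]] [0.52725939 0.01330828 0.12873603] 0.22812310272333944
```

View pics/side2.png

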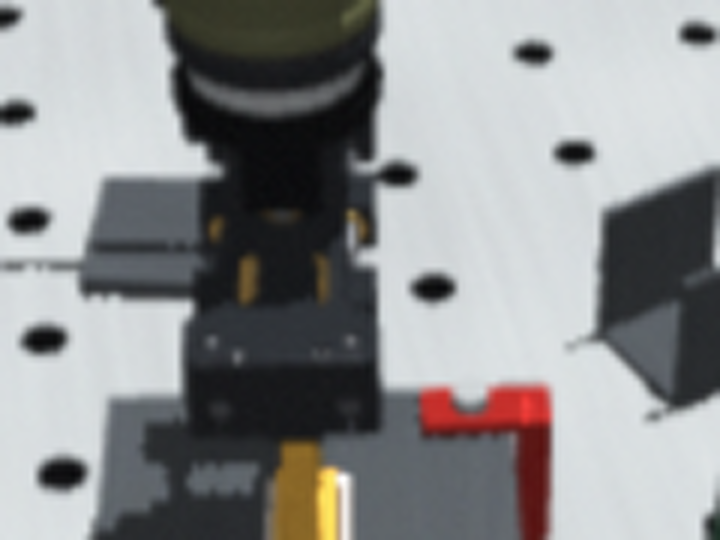

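The body hides the fingertips: only the near leg at (300,480) is visible below it. I'll check the gripper's real position in depth from both cameras.

Run:
```python
from meas import *
s=snap('side');C=cloud(s)*1000
for (u,v) in [(200,175),(217,185),(217,190),(230,175),(220,196),(220,200),(220,205),(225,207)]: print(u,v,C[v,u].round(0),s['pixels'][v,u])
m=(abs(C[...,0]-527)<60)&(C[...,1]<0)&(C[...,1]>-110)&(C[...,2]>100)&(C[...,2]<260);P=C[m]
print(np.percentile(P,[1,10,50,90,99],axis=0).round(0))
t=snap('top');T=cloud(t)*1000
m=(abs(T[...,0]-527)<120)&(abs(T[...,1])<150)&(T[...,2]>150)&(T[...,2]<240);P=T[m];print(len(P));rect(P[:,:2]/1000,'bodytop');print(P[:,2].min())
```

```text
200 175 [481. -58. 251.] [130 134 138]
217 185 [513. -76. 233.] [24 25 26]
217 190 [513. -71. 215.] [24 24 28]
230 175 [542. -70. 251.] [48 52 57]
220 196 [526. -10. 138.] [135 102  40]
220 200 [525.  -8. 123.] [137 102  38]
220 205 [525.  -6. 105.] [136 103  39]
225 207 [539.   8.  82.] [249 221  98]
[[480. -82. 107.]
 [490. -77. 210.]
 [519. -62. 243.]
 [541.  -6. 251.]
 [552.  -1. 253.]]
13
bodytop 13 [517.8 -49.9] [52.9 14.8] 3.7
221.37362176790032
```

```bash
python3 -m inch '[[0,0,0,0,88],[0,0,0,0,88],[0,0,0,0,88],[0,0,0,0,88],[0,0,0,0,88]]'
python3 -m inch '[[0,0,0,0,88],[0,0,0,0,88],[0,0,0,0,88]]'
python3 - <<'E'
from meas import *
s=snap('side');C=cloud(s)*1000;save(s,'side3.png',(170,120,290,210),6)
print(r.get_state()['tool_pos'])
for v in range(176,206,2): print(v,[C[v,u].round(0).tolist() for u in (214,217,220)],s['pixels'][v,217])
E
```

```text
clock: 6.9
tool_pos: [0.5273, 0.0133, 0.1287]
eef_rot: [0.996, -0.085, 0.0, 0.0]
contact_force: [-1.0, -1.0, -0.2]
opening: 0.661
clock: 7.2
tool_pos: [0.5273, 0.0133, 0.1288]
eef_rot: [0.996, -0.085, 0.0, 0.0]
contact_force: [0.1, 0.0, 0.2]
opening: 0.924
[0.52726553 0.01327355 0.12874861]
176 [[509.0, -64.0, 249.0], [515.0, -67.0, 250.0], [521.0, -69.0, 251.0]] [49 53 57]
178 [[508.0, -72.0, 251.0], [514.0, -73.0, 251.0], [520.0, -76.0, 251.0]] [48 52 58]
180 [[507.0, -77.0, 250.0], [513.0, -75.0, 247.0], [519.0, -80.0, 250.0]] [39 42 46]
182 [[507.0, -76.0, 243.0], [513.0, -78.0, 244.0], [519.0, -79.0, 244.0]] [24 25 28]
184 [[507.0, -75.0, 237.0], [513.0, -77.0, 237.0], [519.0, -78.0, 237.0]] [23 23 26]
186 [[507.0, -69.0, 226.0], [513.0, -72.0, 227.0], [519.0, -71.0, 225.0]] [24 25 28]
188 [[507.0, -70.0, 221.0], [513.0, -70.0, 220.0], [519.0, -69.0, 218.0]] [24 24 26]
190 [[506.0, -69.0, 215.0], [513.0, -68.0, 212.0], [519.0, -70.0, 212.0]] [21 24 26]
192 [[506.0, -68.0, 208.0], [515.0, -44.0, 184.0], [522.0, -44.0, 183.0]] [24 26 27]
194 [[509.0, -40.0, 176.0], [515.0, -42.0, 176.0], [522.0, -44.0, 176.0]] [24 26 29]
196 [[509.0, -38.0, 167.0], [515.0, -41.0, 170.0], [522.0, -41.0, 168.0]] [23 24 27]
198 [[508.0, -41.0, 165.0], [515.0, -40.0, 162.0], [521.0, -41.0, 162.0]] [23 25 28]
200 [[508.0, -39.0, 156.0], [514.0, -41.0, 156.0], [521.0, -41.0, 156.0]] [23 23 26]
202 [[516.0, 44.0, 69.0], [514.0, -41.0, 150.0], [521.0, -41.0, 149.0]] [49 41 27]
204 [[514.0, 35.0, 71.0], [518.0, -5.0, 108.0], [524.0, -9.0, 111.0]] [130  99  39]
```

View pics/side3.png

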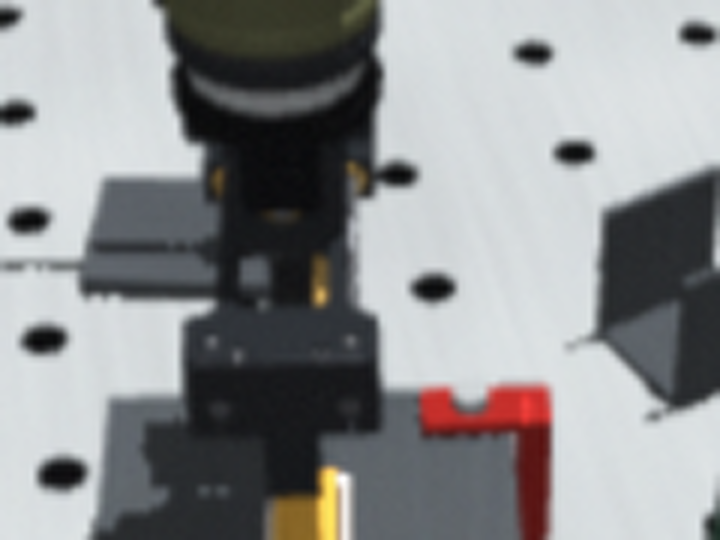

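The depth shows the fingertip ending at z≈0.147 (crop (295,495)), while the reported pose implies 0.110. The real tips are therefore about 37 mm higher than the state says, though x and y agree. I'll apply that offset (true grasp z ≈ reported + 0.037) and go 30 mm lower.

```bash
python3 -m inch '[[0,0,-0.4,0,85],[0,0,-0.4,0,85],[0,0,-0.4,0,85],[0,0,0,0,85],[0,0,0,0,30]]' 30
python3 -m inch '[[0,0,0,0,30],[0,0,0,0,30],[0,0,0,0,30],[0,0,0,0,30],[0,0,0,0,30]]'
python3 -m inch '[[0,0,0,0,30],[0,0,0,0,30],[0,0,0.2,0,30],[0,0,0.4,0,30],[0,0,0.6,0,30]]'
```

```text
clock: 7.75
tool_pos: [0.5269, 0.0133, 0.0982]
eef_rot: [0.996, -0.085, -0.001, 0.0]
contact_force: [0.0, -0.7, -0.0]
opening: 0.9
clock: 8.25
tool_pos: [0.5278, 0.0143, 0.0992]
eef_rot: [0.996, -0.084, 0.001, -0.001]
contact_force: [0.1, 2.8, 3.4]
opening: 0.567
clock: 8.75
tool_pos: [0.526, 0.0133, 0.1285]
eef_rot: [0.996, -0.085, -0.002, 0.0]
contact_force: [-0.7, 0.7, -2.4]
opening: 0.566
```

```bash
python3 -m inch '[[0,0,1,0,30],[-0.4,0.8,0.5,-0.2,30],[-0.5,0.95,0.5,-0.2,30],[-0.5,1,0.1,-0.2,30],[-0.5,1,0,-0.2,30]]'
python3 -m inch '[[-0.5,1,0,-0.1,30],[-0.5,1,0,0,30],[-0.5,1,0,0,30],[-0.4,1,0,0,30],[-0.3,1,0,0,30]]'
python3 -m inch '[[0,1,0,0,30],[0,1,0,0,30],[0,1,0,0,30],[0,0.9,0,0,30],[0,0,0,0,30]]'
python3 - <<'E'
from meas import *
st=r.get_state();print(st['tool_pos'],st['eef_rot'])
s=snap('side');C=cloud(s);H=s['hsv']
m=pick(C,H,18,35,120,50,.06,.27,(.35,.5,.25,.4));P=C[m]*1000
print(len(P),np.percentile(P,[1,50,99],axis=0).round(0)); rect(P[:,:2]/1000,'g')
save(s,'side4.png',(130,40,290,160),5)
E
```

```text
clock: 9.25
tool_pos: [0.4791, 0.1063, 0.1822]
eef_rot: [0.992, -0.128, 0.0, 0.001]
contact_force: [-0.3, -0.0, -2.1]
opening: 0.561
clock: 9.75
tool_pos: [0.4237, 0.2313, 0.1816]
eef_rot: [0.991, -0.132, -0.0, 0.001]
contact_force: [0.7, -0.0, -3.6]
opening: 0.564
clock: 10.25
tool_pos: [0.4243, 0.3324, 0.1814]
eef_rot: [0.992, -0.13, 0.0, -0.001]
contact_force: [0.3, 0.0, -2.0]
opening: 0.565
[0.42430924 0.33240281 0.18143265] [ 9.91559956e-01 -1.29646748e-01  9.25708750e-05 -7.51884482e-04]
165 [[408. 302. 153.]
 [427. 319. 166.]
 [442. 354. 214.]]
g 165 [429.1 329.5] [61.1 23.6] 66.1
```

View pics/side4.png

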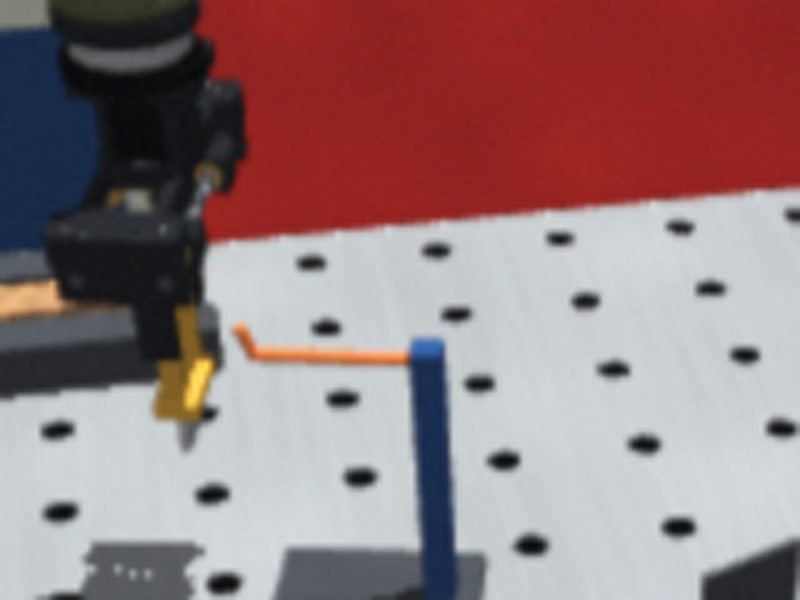

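The gauge (shoulder at crop (180,385)) hangs straight in the jaws just outside the hook tip at (240,330), with the rod level with the window. Next I'll thread it along the rod and lower it.

```bash
python3 -m inch '[[0.7,-0.2,0,0,30],[0.9,-0.25,0,0,30],[0.9,-0.25,0,0,30],[0.76,-0.2,0,0,30],[0,0,0,0,30]]'
python3 -m inch '[[0,0,-0.4,0,30],[0,0,-0.4,0,30],[0,0,-0.2,0,30],[0,0,-0.1,0,30],[0,0,0,0,30]]'
python3 - <<'E'
from meas import *
st=r.get_state();print(st['tool_pos'],st['contact_force'])
s=snap('side');C=cloud(s);H=s['hsv']
m=pick(C,H,18,35,120,50,.06,.27,(.4,.6,.2,.4));P=C[m]*1000
print(len(P),np.percentile(P,[1,50,99],axis=0).round(0)); rect(P[:,:2]/1000,'g')
E
```

```text
clock: 10.8
tool_pos: [0.5096, 0.3023, 0.1815]
eef_rot: [0.991, -0.135, 0.001, 0.001]
contact_force: [0.6, -0.6, -3.7]
opening: 0.561
clock: 11.3
tool_pos: [0.5055, 0.3072, 0.1532]
eef_rot: [0.991, -0.131, -0.001, 0.0]
contact_force: [-0.1, -0.1, -2.4]
opening: 0.561
[0.5054849  0.30716167 0.15315281] [-0.07007515 -0.06968953 -2.42162952]
131 [[485. 273. 124.]
 [507. 287. 137.]
 [522. 330. 262.]]
g 131 [514.2 304.9] [69.7 29. ] 54.5
```

```bash
python3 -m inch '[[0,0,-0.1,0,30],[0,0,0,0,30],[0,0,0,0,62],[0,0,0,0,62],[0,0,0,0,62]]'
python3 -m inch '[[0,0,0,0,66],[0,0,0,0,66],[0,0,0,0,66]]'
python3 -m inch '[[0,0,0.3,0,66],[0,0,0.5,0,66],[0,0,0.9,0,66],[0,0,1,0,66],[0,-0.2,0.8,0,80]]'
python3 - <<'E'
from meas import *
s=snap('side');C=cloud(s);H=s['hsv']
m=pick(C,H,18,35,120,50,.06,.27,(.4,.6,.2,.4));P=C[m]*1000
print(len(P),np.percentile(P,[1,50,99],axis=0).round(0)); rect(P[:,:2]/1000,'g')
save(s,'side5.png',(130,40,290,160),5)
E
```

```text
clock: 11.85
tool_pos: [0.5066, 0.3072, 0.1517]
eef_rot: [0.991, -0.132, 0.0, -0.0]
contact_force: [0.7, -0.0, -0.2]
opening: 0.702
clock: 12.15
tool_pos: [0.5063, 0.3071, 0.1513]
eef_rot: [0.991, -0.132, 0.0, -0.0]
contact_force: [0.2, 0.1, 0.2]
opening: 0.748
clock: 12.65
tool_pos: [0.5067, 0.3031, 0.2413]
eef_rot: [0.991, -0.131, 0.001, -0.001]
contact_force: [-0.3, -0.5, -1.1]
opening: 0.816
209 [[492. 281. 121.]
 [506. 290. 150.]
 [523. 332. 195.]]
g 209 [512.7 309. ] [61.1 21. ] 64.1
```

View pics/side5.png

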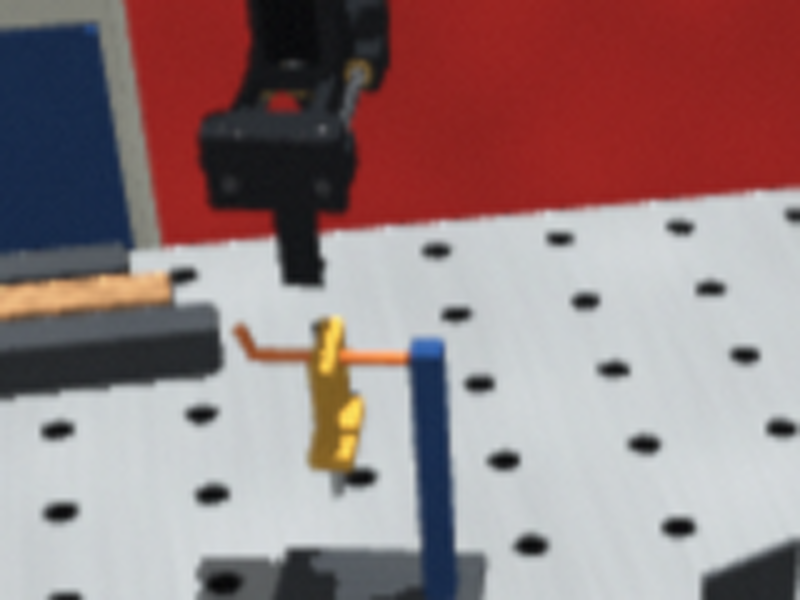

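The gauge hangs upright on the rod at crop (330,390), clear of the fingers. Its top is about 195 mm, as expected. Next is the lug, gripped across its width.

```bash
python3 -m inch '[[0,-0.6,0,0.2,80],[0,-1,0,0.3,80],[0,-1,0,0.3,80],[0,-1,0,0.3,80],[0,-1,0,0.3,80]]'
python3 -m inch '[[0,-1,0,0.3,80],[0,-1,0,0.3,80],[0,-1,0,0.3,80],[0,-1,0,0.3,80],[0,-1,-0.2,0.3,80]]'
python3 -m inch '[[-0.1,-1,-0.3,0.3,80],[-0.1,-1,-0.3,0.3,80],[-0.1,-1,-0.3,0.3,80],[-0.1,-1,-0.3,0.3,80],[-0.1,-1,-0.3,0.3,80]]'
python3 -m inch '[[-0.1,-1,-0.3,0.3,80],[-0.1,-1,-0.3,0.3,80],[-0.1,-1,-0.3,0.3,80],[-0.1,-1,-0.3,0.3,80],[-0.1,-1,-0.3,0.3,80]]'
python3 -m inch '[[-0.1,-1,0,0.3,80],[-0.1,-1,0,0.3,80],[0,-0.8,0,0.2,80],[0,-0.4,0,0,80],[0,0,0,0,80]]'
python3 - <<'E'
from meas import *
st=r.get_state();print(st['tool_pos'],R.from_quat(st['eef_rot']).as_euler('zyx',degrees=True).round(2),st['q'].round(2))
for n in('top','side'):
    s=snap(n);C=cloud(s);H=s['hsv'];print(n)
    # plate-level white lines by colour near the slot
    m=(H[...,1]<60)&(H[...,2]>110)
    m&=(np.hypot(C[...,0]-.529,C[...,1]-.014)<.06)&(C[...,2]>.06)&(C[...,2]<.08)
    P=np.array([ray(s,u,v,.07) for v,u in np.argwhere(m)]);rect(P[:,:2],'chalk');print(P.mean(0)*1000)
    d=pick(C,H,0,180,0,0,-.1,.055,(.505,.552,-.02,.045))
    Q=np.array([ray(s,u,v,.07) for v,u in np.argwhere(d)])
    if len(Q)>3: rect(Q[:,:2],'slot')
    save(s,n+'6.png',(190,170,300,260) if n=='top' else (170,150,280,240),3.5)
a=cv2.imread('pics/top6.png');b=cv2.imread('pics/side6.png');cv2.imwrite('pics/slot.png',np.hstack([a,b]))
E
```

```text
clock: 13.2
tool_pos: [0.5064, 0.1861, 0.2395]
eef_rot: [0.998, -0.058, 0.001, -0.0]
contact_force: [0.2, -0.4, 0.5]
opening: 0.912
clock: 13.7
tool_pos: [0.5069, 0.061, 0.2349]
eef_rot: [1.0, 0.02, 0.001, -0.0]
contact_force: [0.7, -0.3, -0.6]
opening: 0.905
clock: 14.2
tool_pos: [0.4939, -0.0641, 0.1966]
eef_rot: [0.995, 0.099, 0.001, 0.0]
contact_force: [-0.6, -0.3, -0.2]
opening: 0.908
clock: 14.7
tool_pos: [0.4814, -0.1893, 0.1591]
eef_rot: [0.984, 0.177, 0.0, 0.0]
contact_force: [-0.2, 0.7, 0.8]
opening: 0.911
clock: 15.2
tool_pos: [0.4762, -0.2696, 0.1591]
eef_rot: [0.976, 0.216, 0.0, 0.001]
contact_force: [0.5, 0.3, 0.3]
opening: 0.908
[ 0.47619007 -0.26959027  0.15911212] [-2.4890e+01  5.0000e-02  1.7993e+02] [ 0.51  0.68 -0.14  1.87  0.15  0.6  -0.85]
top
chalk 166 [530.3  15.3] [71.4 39.1] 80.1
[530.25436202  15.05040335  70.        ]
slot 60 [529.1  13.4] [42.5 11.1] 80.2
side
chalk 198 [574.9   6.8] [93.1 24.8] 81.0
[572.90329752   6.07828885  70.        ]
```

View pics/slot.png

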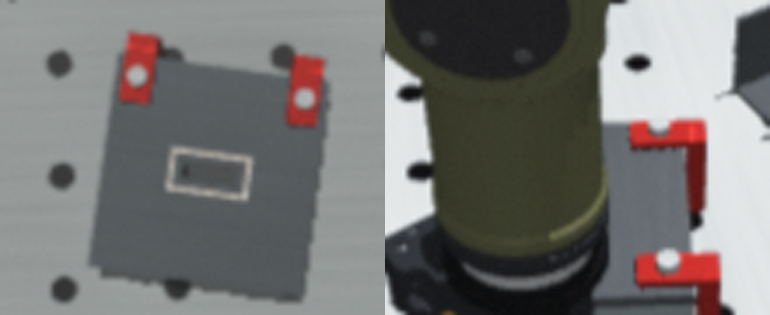

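The crop shows the slot clearly in its chalk frame (top view, crop (208,172)). The rectangle measures 71×39 mm against a true 67×35 mm (pixel blur), centred near (0.530, 0.015) at -9.9°. The side view is blocked by the arm. Next I'll grip the lug.

```bash
python3 -m inch '[[0,-0.94,0,-0.1,80],[0,0,0,0,80],[0,0,-0.8,0,80],[0,0,-0.9,0,80],[0,0,-0.9,0,80]]'
python3 -m inch '[[0,0,-0.8,0,80],[0,0,-0.6,0,80],[0,0,-0.1,0,80],[0,0,0,0,25],[0,0,0,0,25]]' 40
python3 -m inch '[[0,0,0,0,25],[0,0,0,0,25],[0,0,0,0,25],[0,0,0,0,25],[0,0,0,0,25]]'
python3 -m inch '[[0,0,0,0,25],[0,0,0,0,25]]'
python3 - <<'E'
from meas import *
st=r.get_state();print(st['tool_pos'],R.from_quat(st['eef_rot']).as_euler('zyx',degrees=True).round(2),st['contact_force'],st['moment'])
E
```

```text
clock: 15.8
tool_pos: [0.4768, -0.2894, 0.0933]
eef_rot: [0.977, 0.213, 0.0, -0.0]
contact_force: [0.7, 0.0, 0.1]
opening: 0.909
clock: 16.3
tool_pos: [0.4769, -0.291, 0.0571]
eef_rot: [0.977, 0.212, 0.001, 0.0]
contact_force: [-0.2, -0.1, 0.2]
opening: 0.749
clock: 16.8
tool_pos: [0.4765, -0.2917, 0.0566]
eef_rot: [0.977, 0.212, 0.0, 0.0]
contact_force: [0.1, -0.5, 3.4]
opening: 0.445
clock: 17.0
tool_pos: [0.4766, -0.2916, 0.0566]
eef_rot: [0.977, 0.212, 0.0, 0.0]
contact_force: [-0.5, 0.5, 5.5]
opening: 0.447
[ 0.47656209 -0.29160978  0.0566137 ] [-2.4480e+01  4.0000e-02  1.7997e+02] [-0.49229848  0.48087296  5.49537935] [ 0.01368492  0.08126346 -0.03596629]
```

```bash
python3 -m inch '[[0,0,0.5,0,25],[0,0,0.8,0,25],[0,0,1,0,25],[0,0,1,0,25],[0.1,0.5,0.7,-0.3,25]]'
python3 -m inch '[[0.2,1,0,-0.5,25],[0.2,1,0,-0.5,25],[0.2,1,0,-0.5,25],[0.2,1,0,-0.5,25],[0.2,1,0,-0.5,25]]'
python3 -m inch '[[0.2,1,0,-0.5,25],[0.2,1,0,-0.5,25],[0.2,1,0,-0.5,25],[0.2,1,0,-0.5,25],[0.2,1,0,-0.5,25]]'
python3 -m inch '[[0.04,1,0,-0.4,25],[0,0.76,0,-0.03,25],[0,0,0,0,25],[0,0,0,0,25],[0,0,0,0,25]]'
python3 - <<'E'
from meas import *
st=r.get_state();print(st['tool_pos'],R.from_quat(st['eef_rot']).as_euler('zyx',degrees=True).round(2),st['contact_force'],st['opening'])
s=snap('side');C=cloud(s);H=s['hsv']
m=pick(C,H,2,17,70,40,.08,.2,(.45,.6,-.06,.08));P=C[m]*1000
print(len(P),np.percentile(P,[1,50,99],axis=0).round(1)); rect(P[:,:2]/1000,'lug')
for lo in range(100,150,10):
    q=P[(P[:,2]>lo)&(P[:,2]<lo+10)]
    if len(q): print(lo,len(q),q.mean(0).round(1),np.ptp(q,0).round(1))
w=(H[...,1]<60)&(H[...,2]>110)&(np.hypot(C[...,0]-.529,C[...,1]-.014)<.06)&(C[...,2]>.06)&(C[...,2]<.08)
W=np.array([ray(s,u,v,.07) for v,u in np.argwhere(w)])
if len(W)>3: rect(W[:,:2],'chalk')
save(s,'side7.png',(165,140,285,230),6)
E
```

```text
clock: 17.5
tool_pos: [0.4779, -0.2811, 0.1578]
eef_rot: [0.981, 0.195, -0.0, 0.001]
contact_force: [-0.4, 0.2, -3.4]
opening: 0.445
clock: 18.0
tool_pos: [0.5032, -0.1527, 0.1563]
eef_rot: [0.998, 0.066, -0.001, -0.0]
contact_force: [0.2, 0.6, -2.5]
opening: 0.447
clock: 18.5
tool_pos: [0.5281, -0.0276, 0.1563]
eef_rot: [0.998, -0.065, -0.001, -0.0]
contact_force: [0.7, 0.4, -3.9]
opening: 0.445
clock: 19.0
tool_pos: [0.5294, 0.0133, 0.1563]
eef_rot: [0.996, -0.087, -0.0, 0.001]
contact_force: [0.1, 0.3, -2.7]
opening: 0.447
[0.52943518 0.01334709 0.15629631] [ 1.0010e+01 -3.0000e-02  1.7994e+02] [ 0.11549184  0.266843   -2.67987483] 0.4465931688012508
65 [[521.7 -11.  109.4]
 [526.1  -5.1 138.3]
 [536.2  32.1 166.9]]
lug 65 [528.1   9.2] [49.5  8.1] 79.7
100 1 [533.9  19.2 106.4] [0. 0. 0.]
110 14 [529.4   7.5 114. ] [13.9 41.4  8.3]
120 10 [525.5  -5.1 124.7] [5.2 4.8 8.9]
130 9 [525.9  -4.9 134.8] [6.8 3.8 8.8]
140 13 [525.5  -4.8 144.7] [7.4 4.6 7.9]
chalk 131 [532.  12.] [53.3 79.9] 6.0
```

View pics/side7.png

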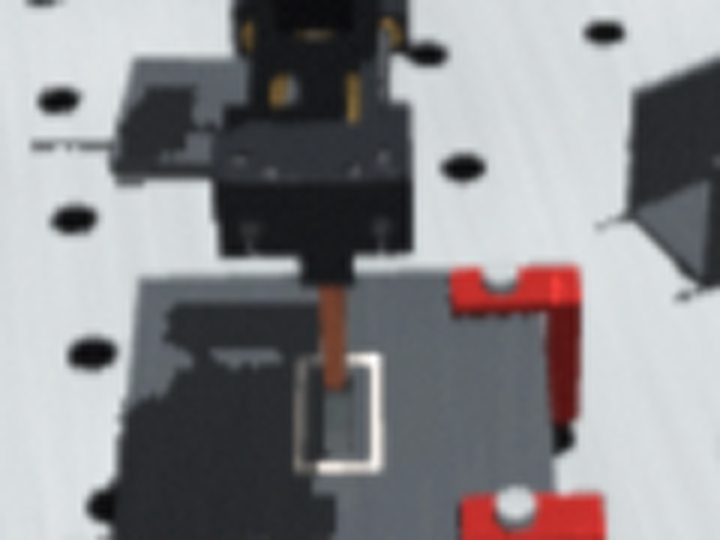

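The lug hangs upright in the jaws with its foot just above the slot (foot at crop (337,388), chalk frame corners (300,355) to (382,470)). I'll cast the chalk centre from this view as the second slot measurement.

Run:
```python
from meas import *
s=snap('side')
c=[((x+.5)/6-.5+165,(y+.5)/6-.5+140) for x,y in ((302,359),(379,359),(379,466),(302,466))]
P=np.array([ray(s,u,v,.07) for u,v in c])*1000;print(P.round(1),P.mean(0).round(1))
```

```text
[[519.3  52.2  70. ]
 [551.8  45.3  70. ]
 [540.7 -17.7  70. ]
 [509.6 -11.1  70. ]] [530.4  17.2  70. ]
```

```bash
python3 -m inch '[[0.05,0.11,0,0,25],[0,0,-0.4,0,25],[0,0,-0.5,0,25],[0,0,-0.3,0,25],[0,0,-0.1,0,25]]'
python3 -m inch '[[0,0,-0.1,0,25],[0,0,-0.1,0,25],[0,0,-0.1,0,25],[0,0,0,0,25]]'
```

```text
clock: 19.6
tool_pos: [0.53, 0.0177, 0.1222]
eef_rot: [0.996, -0.086, -0.001, 0.0]
contact_force: [1.1, -0.7, -3.4]
opening: 0.446
clock: 20.0
tool_pos: [0.5309, 0.0178, 0.1161]
eef_rot: [0.996, -0.086, -0.0, 0.0]
contact_force: [0.7, 0.1, -3.5]
opening: 0.447
```

```bash
python3 -m inch '[[0,-0.05,0,0,25],[0,0,-0.15,0,25],[0,0,-0.15,0,25],[0,0,0,0,25]]'
python3 -m inch '[[0,0,-0.2,0,25],[0,0,-0.2,0,25],[0,0,-0.2,0,25],[0,0,-0.2,0,25],[0,0,-0.1,0,25]]'
python3 -m inch '[[0,0,0,0,25],[0,0,0,0,25],[0,0,0,0,25],[0,0,0,0,25]]'
```

```text
clock: 20.4
tool_pos: [0.5307, 0.0166, 0.1082]
eef_rot: [0.996, -0.086, -0.0, 0.0]
contact_force: [-0.1, -0.4, -2.1]
opening: 0.448
clock: 20.9
tool_pos: [0.5308, 0.0165, 0.0856]
eef_rot: [0.996, -0.086, -0.0, 0.0]
contact_force: [0.9, 0.4, -2.3]
opening: 0.45
clock: 21.3
tool_pos: [0.5311, 0.0166, 0.0864]
eef_rot: [0.996, -0.086, 0.0, 0.0]
contact_force: [-0.7, -0.0, -3.4]
opening: 0.446
```

Run:
```python
from meas import *
s=snap('side');C=cloud(s);H=s['hsv']
save(s,'side8.png',(150,80,350,230),4)
m=pick(C,H,2,17,70,40,.073,.2,(.48,.58,-.06,.08));P=C[m]*1000
if len(P):print('lug',len(P),np.percentile(P,[1,50,99],axis=0).round(1))
t=snap('top');T=cloud(t);m=pick(T,t['hsv'],18,35,120,50,.1,.27,(.4,.6,.2,.4));P=T[m]*1000
rect(P[P[:,2]>183][:,:2]/1000,'gauge bar');print(np.percentile(P[:,2],[1,50,99]).round(1))
```

```text
lug 20 [[511.2 -17.5  74.4]
 [526.7  -2.8  84.2]
 [529.6  40.3 171. ]]
gauge bar 105 [506.9 302.7] [48.8 13.7] 74.5
[125.5 188.3 197.4]
```

View pics/side8.png

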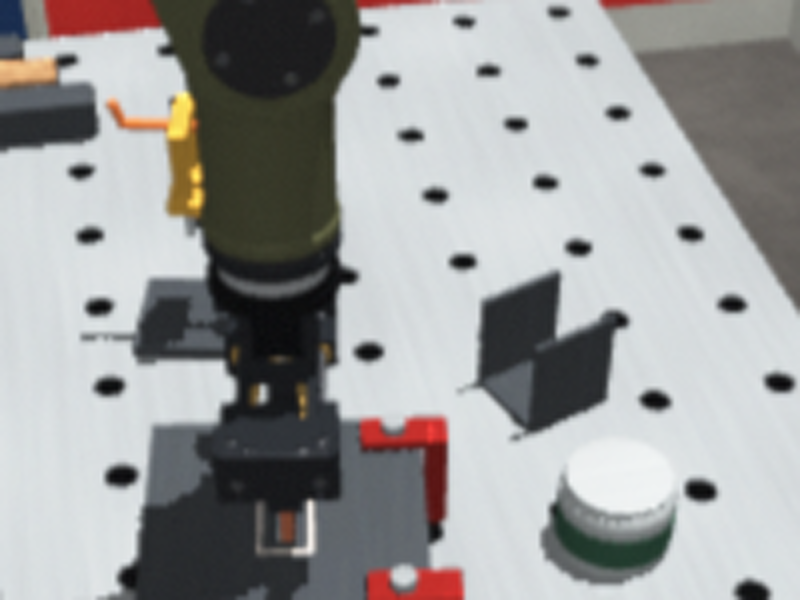

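The lug (crop (288,525)) is in the slot inside the chalk frame. The gauge still hangs on the hook at (183,155), and the tin and bracket are where they were. I'm handing it in.

Run:
```python
from plant import r
print(r.get_state()['opening'],r.finish_job())
```

```text
the job is handed in; nothing more can be done
0.4494675154433001 None
```

I hung the gauge on the hook, put the lug foot first through the slot, and handed the job in at about 21.5 s with the lug still gripped. No verdict was reported.

**Gauge:** it hangs upright on the rod and nothing is holding it. In the last view its bar was about 13 mm along the rod from the hook point and 6 mm to one side, with its top near 195 mm.

**Lug:** it is gripped across its 40 mm width at the 40 N setting (fingers stopped at 39.5 mm).
- Its centre is at about 95 mm, so the foot is about 25 mm below the plate and 35 mm above the table.
- The tool is within about 1 mm of the measured slot centre, with yaw within about 0.5°.
- The wrist force showed only the lug's weight, so it is not jammed. The foot itself is hidden under the plate, so these heights come from the arm's readings.

**What disagreed:**
- **Tool height:** the fingertips are about 37 mm higher than the reported tool position implies. My first two grips on the gauge therefore closed on air above it. I measured the difference in depth and allowed for it afterwards.
- **Slot position:** the two cameras differed by about 2 mm in y. Correcting each against where I had gripped or seen the lug brought them into agreement.

**Bystanders:** nothing went near the tin, bracket or magnet. The tin and bracket look unmoved in the last view. I did not re-check the magnet.

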